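# Pull the worn key caps off the toy phone and test its bell

## Robot

A 7-joint arm with a two-finger parallel gripper is mounted at the origin on the work surface. World frame = base frame: x ahead of the robot, y to its left, z up, the work surface at z = 0. Lengths are in m, angles in rad, forces in N, time in s.
With the tool pointing down it reaches from about 0.425 to 0.875 m from the base axis. Payload 4.7 kg.
Tool frame: the origin (TCP) lies at the very end of the fingers, on their centre line; the grasp point (between the pads) lies 19 mm behind it; z points along the fingers, y is the direction in which the jaws open and shut (so a half turn about z gives the same grasp; the last joint's range is limited). The gripper opens to 87 mm and grips with 3 to 60 N. Pads are 19 mm wide; open, the fingers measure 117 mm over their backs; the gripper's body (75 mm by 190 mm) begins 51 mm behind the grasp point.
Start: joints at [0.014, 0.321, -0.07, 1.45, 0.023, 1.371, -0.057], TCP at [0.65, -0, 0.223] pointing down, gripper open.
Joint ranges: [-2.86, 2.86], [-0.3, 2.09], [-1.38, 1.24], [0.06, 2.45], [-1.56, 4.7], [0.09, 2.05], [-2.69, 2.69]. Speed limits (rad/s): [2.57, 2.57, 3.14, 3.14, 3.14, 3.14, 3.14].

## Interface

Orientations are given as a rotation vector (axis times angle).
In Python, from bench import * gives the robot as it stands.
- The arm moves only by the shell command python3 -m jog 'ROWS' [OPENING] [FORCE]. ROWS is JSON, a list of rows, each a list of 4 numbers: the shift along the world's x, y, z in mm, then the turn about the world's z in rad. In form: [[x, y, z, twist], ...]. A call has exactly 8 rows; each row is the pose to reach, as a shift and turn from the pose commanded when the call began; what a row does not reach only later rows make up. A row lasts 1/8 s, in which the tool goes at most 62.5 mm and 10.7 degrees, less where a joint would pass 70% of its speed; a pose out of reach is approached as far as the arm can. A call with a gripper value outside its range is refused whole. OPENING is the opening, from -1 (shut) to 1 (fully open), set as the call begins (- or left out, the last holds). The fingers move at their own pace and stop on an object; FORCE is the grip in N (left out, the last holds). Time passes only in rows, so rows that repeat a pose let the fingers close, or fill a call up. It gives the time, the measured TCP pose, the force and the opening at its end, in the units of the state.
- get_state(): the state, without advancing time (a new reading comes with each control period).
- get_image(name): name is "scene" or "side" or "wrist"; returns a dict with "image" (480x640x3 uint8, red, green, blue), "fx", "fy", "cx", "cy" (pixels), "position" and "rotation" of the camera in the world; the wrist camera has in their place "tool_from_camera" (4x4, takes a point from camera to tool coordinates, whose origin is the TCP and whose axes are the flange's). Camera axes: x right, y down, z forward; pixel columns grow to the right and rows downward; lengths in m; the calibration is good to about 2 mm. A picture is of the moment at which its call begins: read the wrist's pose just before it. There is no depth.
- close_job(): hands the job in, once; it reports no verdict.
The state is a dict: "time": time; "joint_positions": joint angles; "qd": joint speeds; "joint_torque": joint torques, N m; "position": TCP position; "tool_rot": TCP orientation; "ft_force": force on the tool from outside, world axes, zero at the start; "torque": the same for the moment, N m; "grip_width": opening from 0.0 (shut) to 1.0 (fully open).
Only numpy, scipy, OpenCV 4.12 (cv2) and the standard library are available. Lean on these libraries where they do the work, as an engineer would, in place of code of your own. Each camera call takes 0.05 s, during which the arm holds its last target. There are 200 camera calls.

## Task

The toy phone on the bamboo shelf is getting new keys: with the fork puller, hook under each worn key cap that is still on it and pull it straight up until it pops off (do not pull caps off with the fingers), and put every cap in the wooden tray. When all of them are in the tray, press the phone's green bell button fully down and let it come up again to see that it still works. Leave the puller standing upright on its cork mat, all of it on the mat, and keep the other things on the shelf where they are.

Things in the scene. Friction and masses are not known exactly. Their poses are not given: they have to be found in the camera images.
- phone: red plastic toy phone, fixed, 160 mm deep (x) by 240 mm wide (y); origin at the centre of its underside on the board, x from its front edge (nearer the robot) to its back, z up. Flat deck 50 mm above the board. Yellow handset across the back, x 20 to 70 mm, top 92 mm above the board. The green bell button stands at x = -45, y = -92 mm.
- sockets (a point): mouth of the middle key socket, on the deck at x = -45, y = +20 mm of the phone. Three 16 mm square sockets, 20 mm deep, lie in a row along the phone's y, 55 mm apart (y = +75, +20, -35 mm); each holds a cap of any colour or is empty. A seated cap's head has its underside 12 mm above the deck: room for the fork, slid in from the front.
- cap_a: blue mushroom-shaped key cap, 20 g: round head 34 mm across on a white stem; may be absent in a run. Origin at the stem's foot, z along the stem to the head. Plug 14 mm across (0 to 14 mm), neck 10 mm across (to 32 mm), head 32 to 42 mm. Seated, the foot is 30 mm above the board. Sprung detents hold the plug: 5 to 10 N straight up pops it; it is clear of the phone after 20 mm.
- cap_b: yellow mushroom-shaped key cap, 20 g: round head 34 mm across on a white stem; may be absent in a run. Origin at the stem's foot, z along the stem to the head. Plug 14 mm across (0 to 14 mm), neck 10 mm across (to 32 mm), head 32 to 42 mm. Seated, the foot is 30 mm above the board. Sprung detents hold the plug: 5 to 10 N straight up pops it; it is clear of the phone after 20 mm.
- cap_c: orange mushroom-shaped key cap, 20 g: round head 34 mm across on a white stem; may be absent in a run. Origin at the stem's foot, z along the stem to the head. Plug 14 mm across (0 to 14 mm), neck 10 mm across (to 32 mm), head 32 to 42 mm. Seated, the foot is 30 mm above the board. Sprung detents hold the plug: 5 to 10 N straight up pops it; it is clear of the phone after 20 mm.
- puller: cap puller, 0.13 kg, standing on its flat steel fork plate, 90 mm long (x -45 to +45 mm), 4 mm thick, 44 mm wide. Origin at the centre of the plate's underside, x to the fork's open end, z up. Upright black handle: 36 mm long (x -43 to -7 mm), 18 mm thick (y), from 4 to 80 mm up; grip it firmly (40 N or more) across its thickness.
- fork (a point): where a cap's stem should sit in the fork: puller x = +22 mm, on the plate's upper face (4 mm up). The slot, 16 mm wide, is open at puller x = +45 mm and closed at x = +5 mm; the tines beside it are 11 mm wide each. A pulled cap rests with its head on both tines and its stem hangs 28 mm below the plate; set down on its foot, it lets the fork be drawn out backwards.
- mat: cork mat, fixed, 150 mm (x) by 120 mm (y), 3 mm thick, origin at the centre of its underside; the puller's place, with the puller standing on it at the start.
- tray: open brown wooden tray, loose, 0.5 kg, 140 mm (x) by 170 mm (y), 20 mm high, walls and floor 5 mm thick, origin at the centre of its underside.
- bell_top (a point): top centre of the green bell button (30 mm across) on the phone, 72 mm above the board when up; its white housing is 46 mm across and 12 mm high above the deck.
- bell (a joint): travel of the green bell button: 0 up, 0.006 m fully down; it is sprung, needs 4.5 N fully down and comes back by itself.
- paperweight: green glass ball 50 mm across on a dark wooden foot, 56 mm high, loose; leave alone. Origin under its centre.
- tin: small round tin, 60 mm across, 45 mm high, loose; leave alone. Origin under its centre.
- cat: white ceramic cat, about 65 mm across, 115 mm high, loose; leave alone. Origin under its centre.
- kendama: wooden kendama lying along its y, 210 mm long with its red ball at the +y end, 60 mm high, loose; leave alone. Origin under its middle.
- mug: blue ceramic mug, 76 mm across plus a handle, 85 mm high, loose; leave alone. Origin under its centre.
- plant: succulent in a terracotta pot, 84 mm across, 120 mm high, loose; leave alone. Origin under its centre.
Mind the look-alikes: they are no part of the job. Leave any orange or yellow look-alike of the puller alone.

How it is judged:
On the way, in this order (a step that is already met when the one before it is completed fails the run):
1. every cap lies in the tray, let go (x of cap_a in the frame of tray between -0.067 and 0.067 m and y of cap_a in the frame of tray between -0.082 and 0.082 m and z of cap_a in the frame of tray between 0 and 0.055 m and contact force between the fingers and cap_a below 0.05 N and linear speed of each of cap_a, cap_b, cap_c below 0.05 m/s and x of cap_b in the frame of tray between -0.067 and 0.067 m and y of cap_b in the frame of tray between -0.082 and 0.082 m and z of cap_b in the frame of tray between 0 and 0.055 m and contact force between the fingers and cap_b below 0.05 N and x of cap_c in the frame of tray between -0.067 and 0.067 m and y of cap_c in the frame of tray between -0.082 and 0.082 m and z of cap_c in the frame of tray between 0 and 0.055 m and contact force between the fingers and cap_c below 0.05 N), for 0.2 s.
2. then the bell button is pressed fully down (value of joint bell above 0.0052 m), for 0.04 s.
3. and released (value of joint bell below 0.001 m), for 0.2 s.
At the end, for the whole second after the job is handed in: Every cap that was present lies still in the tray (foot of its stem inside the walls, under 55 mm above the tray's underside), the tray level, the bell button up (under 1 mm), the puller upright (0.1 rad) on the mat, origin within 50 mm of its centre; nothing held (all of step 1 and value of joint bell below 0.001 m and horizontal distance between puller and mat below 0.05 m and angle between each of puller, tray's own z axis and vertical below 0.1 rad and height (world z) of puller below 0.009 m and linear speed of puller below 0.02 m/s and contact force between the fingers and puller below 0.05 N); the robot touches nothing.
It fails at once if a cap is pulled out of the phone with the fingers ((contact force between the fingers and cap_a above 1 N and z of cap_a in the frame of phone between 0.034 and 0.048 m and x of cap_a in the frame of phone between -0.06 and -0.03 m and y of cap_a in the frame of phone between -0.05 and 0.09 m) or (contact force between the fingers and cap_b above 1 N and z of cap_b in the frame of phone between 0.034 and 0.048 m and x of cap_b in the frame of phone between -0.06 and -0.03 m and y of cap_b in the frame of phone between -0.05 and 0.09 m) or (contact force between the fingers and cap_c above 1 N and z of cap_c in the frame of phone between 0.034 and 0.048 m and x of cap_c in the frame of phone between -0.06 and -0.03 m and y of cap_c in the frame of phone between -0.05 and 0.09 m)).
It fails at once if another thing on the shelf is shifted more than 30 mm or tipped over (distance of any of paperweight, tin, cat, kendama, mug, plant from where it was at the start of the episode above 0.03 m or angle between any of paperweight, tin, cat, kendama, mug, plant's own z axis and vertical above 0.5 rad).
Of cap_a, cap_b, cap_c only 2 to 3 are there at a start; the rules pass over those that are not, and their reading is None.
At some moment in a run one of puller, tray may be knocked a few centimetres aside while the robot is not near it.
It also fails if it takes over 210 s, if anything falls off the work surface, if the arm or the gripper's body presses on something with over 40 N, if the wrist force passes 120 N, or if a joint passes its speed limit or range.

## Working session

There is one attempt and no reset: what is moved stays moved. The work goes in short steps, Python scripts to look and compute and a shell command to move; the robot and the scene stay as the last step left them, time stands still between calls to the robot, and variables do not carry over. Pictures are saved under pics/ and viewed, about 12 in all and at most 16, crops included, and the job is handed in when it is done.

```bash
ls; mkdir -p pics; cat > h.py <<'E'
from bench import *
import numpy as np, cv2
from scipy.spatial.transform import Rotation as R
def snap(name,fn=None):
    s=get_state(); d=get_image(name)
    if name=="wrist":
        T=np.eye(4);T[:3,:3]=R.from_rotvec(s["tool_rot"]).as_matrix();T[:3,3]=s["position"]
        C=T@np.array(d["tool_from_camera"]); d["position"]=C[:3,3]; d["rotation"]=C[:3,:3]
    d["rotation"]=np.array(d["rotation"]); d["position"]=np.array(d["position"])
    if d["rotation"].shape!=(3,3): d["rotation"]=R.from_rotvec(d["rotation"]).as_matrix()
    if fn:
        cv2.imwrite("pics/"+fn+".png",d["image"][...,::-1])
        np.savez("pics/"+fn+".npz",**{k:v for k,v in d.items() if k!="tool_from_camera"})
    return d
def ray(d,u,v):
    r=d["rotation"]@np.array([(u-d["cx"])/d["fx"],(v-d["cy"])/d["fy"],1.]); return d["position"],r
def onz(d,u,v,z):
    p,r=ray(d,u,v); return p+r*(z-p[2])/r[2]
def proj(d,P):
    c=d["rotation"].T@(np.array(P)-d["position"]); return np.array([d["fx"]*c[0]/c[2]+d["cx"],d["fy"]*c[1]/c[2]+d["cy"]])
def load(fn): return dict(np.load("pics/"+fn+".npz"))
E
python3 - <<'E'
from h import *
print(get_state())
ims=[]
for n in("scene","side","wrist"):
    d=snap(n,n+"0"); print(n,d["position"],d["rotation"].round(3).tolist(),d["fx"],d["cx"])
E
```

```text
pics
{'time': 0.0, 'joint_positions': array([ 0.01407761,  0.32183068, -0.07005507,  1.451675  ,  0.02262509,
        1.37080021, -0.0569087 ]), 'qd': array([ 8.16529447e-04,  3.88008689e-05,  7.59689402e-04,  8.10879871e-05,
       -3.98955558e-04,  1.44270839e-03,  1.14808082e-03]), 'joint_torque': array([-2.58547143e-04, -4.91284704e+01, -4.03903294e-01, -3.12526345e+01,
       -6.40594075e-02,  4.37659642e-02,  1.61017233e-04]), 'position': array([ 6.49444696e-01, -6.32679049e-05,  2.21456310e-01]), 'tool_rot': array([-2.22052249, -2.22056939,  0.00228156]), 'ft_force': array([0.26589324, 0.33891857, 0.78911966]), 'torque': array([-0.01359028,  0.03086277, -0.03994124]), 'grip_width': 0.9976598929075244}
scene [ 1.10022104 -0.25681549  0.96098919] [[0.53, 0.704, -0.472], [0.848, -0.435, 0.303], [0.008, -0.561, -0.828]] 440.6341394709458 323.6858901732999
side [0.14926066 0.73936078 0.62100193] [[-0.831, -0.317, 0.458], [-0.557, 0.464, -0.689], [0.006, -0.827, -0.562]] 461.04875210434693 316.80319991264184
wrist [0.64948984 0.07521967 0.38320293] [[1.0, 0.001, -0.002], [0.0, -0.961, -0.278], [-0.002, 0.278, -0.961]] 355.93315242367066 322.1997229443278
```

View pics/scene0.png

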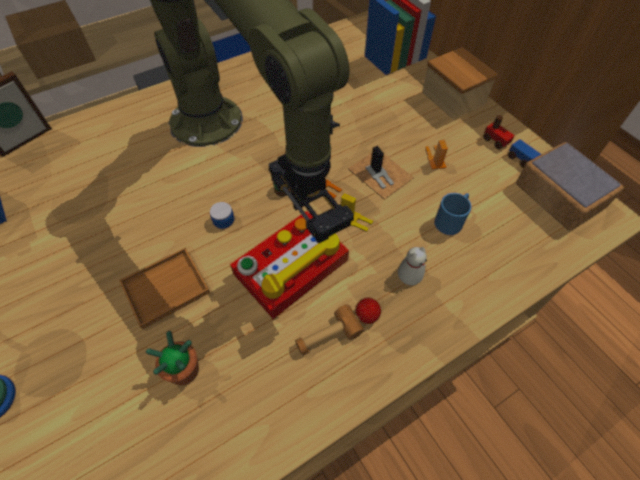

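View pics/side0.png

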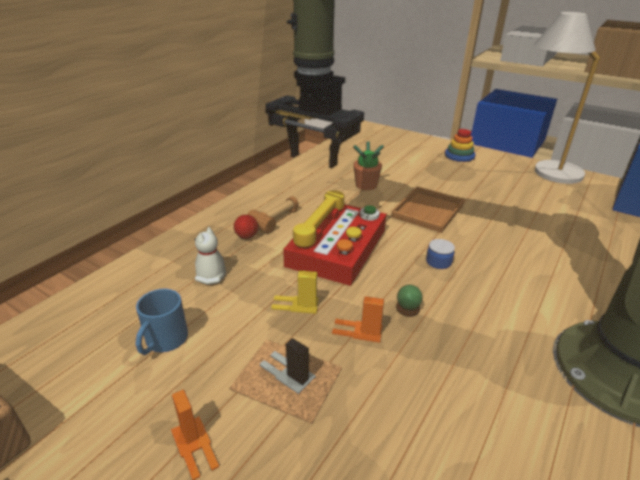

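Scene shot: the phone is at about (290,260), with a yellow cap at (284,237), an orange cap at (300,226), what looks like an empty socket at (265,252), and the bell at (247,264). The tray is at (165,287).

Side shot: four puller-like things. Black handle with a grey plate on cork at (295,362), yellow at (300,292), orange at (365,320) and orange at (190,435). The first fits the puller's description (black handle, steel plate, on the mat). Next I'll get rough positions.

```bash
python3 - <<'E'
from h import *
s=load("side0"); c=load("scene0")
def two(a,b):
    p,r=ray(s,*a);q,t=ray(c,*b)
    A=np.c_[r,-t];k=np.linalg.lstsq(A,q-p,rcond=None)[0]
    x=p+r*k[0];y=q+t*k[1]; return ((x+y)/2).round(3),round(np.linalg.norm(x-y),4)
print("side z0")
for n,u,v,z in [("mat_l",233,381,.003),("mat_t",273,343,.003),("mat_r",341,375,.003),("mat_b",303,416,.003),("plate",290,370,.007),("ball",410,298,.028),("orangeLA",358,334,0),("yelLA",300,307,0),("orange2",195,445,0),("mug",163,345,0),("orangecap",345,244,.072),("yelcap",354,232,.072),("bell",370,211,.072),("cat",208,280,0),("tin",441,263,.01),
 ("trayL",392,209,.02),("trayT",417,188,.02),("trayR",465,206,.02),("trayB",440,229,.02)]:
    print(n,onz(s,u,v,z).round(3))
print("scene")
for n,u,v,z in [("mat_l",349,172,.003),("mat_t",378,154,.003),("mat_r",412,178,.003),("mat_b",386,195,.003),("orangecap",300,225,.072),("yelcap",284,237,.072),("bell",247,263,.072),("trayL",122,287,.02),("trayT",183,251,.02),("trayR",209,287,.02),("trayB",141,325,.02),("LAyel",350,208,.03),("LAo",333,185,.03)]:
    print(n,onz(c,u,v,z).round(3))
print(two((345,244),(300,225)),two((354,232),(284,237)),two((370,211),(247,263)))
E
```

```text
side z0
mat_l [0.54  0.398 0.003]
mat_t [0.538 0.295 0.003]
mat_r [0.399 0.287 0.003]
mat_b [0.406 0.387 0.003]
plate [0.474 0.33  0.007]
ball [0.375 0.07  0.028]
orangeLA [0.424 0.186 0.   ]
yelLA [0.556 0.186 0.   ]
orange2 [0.51  0.513 0.   ]
mug [0.701 0.407 0.   ]
orangecap [0.544 0.038 0.072]
yelcap [ 0.552 -0.014  0.072]
bell [ 0.567 -0.114  0.072]
cat [0.768 0.228 0.   ]
tin [ 0.374 -0.098  0.01 ]
trayL [ 0.564 -0.236  0.02 ]
trayT [ 0.558 -0.383  0.02 ]
trayR [ 0.412 -0.36   0.02 ]
trayB [ 0.424 -0.215  0.02 ]
scene
mat_l [0.423 0.262 0.003]
mat_t [0.409 0.375 0.003]
mat_r [0.536 0.403 0.003]
mat_b [0.547 0.303 0.003]
orangecap [0.552 0.026 0.072]
yelcap [ 0.562 -0.024  0.072]
bell [ 0.58  -0.132  0.072]
trayL [ 0.453 -0.404  0.02 ]
trayT [ 0.435 -0.244  0.02 ]
trayR [ 0.561 -0.23   0.02 ]
trayB [ 0.568 -0.398  0.02 ]
LAyel [0.548 0.18  0.03 ]
LAo [0.458 0.184 0.03 ]
(array([0.548, 0.029, 0.066]), np.float64(0.0015)) (array([ 0.557, -0.023,  0.065]), np.float64(0.0008)) (array([ 0.574, -0.13 ,  0.062]), np.float64(0.0009))
```

```bash
python3 -m jog '[[0,30,30,0],[0,60,60,0],[0,100,90,0],[0,140,120,0],[0,180,130,0],[0,200,130,0],[0,200,130,0],[0,200,130,0]]'; python3 - <<'E'
from h import *
snap("wrist","w1")
E
```

```text
time: 1.15
position: [0.6503, 0.1974, 0.3514]
tool_rot: [2.224, 2.218, -0.004]
ft_force: [-0.5, -0.7, -0.1]
grip_width: 1.001
```

View w1.

View pics/w1.png

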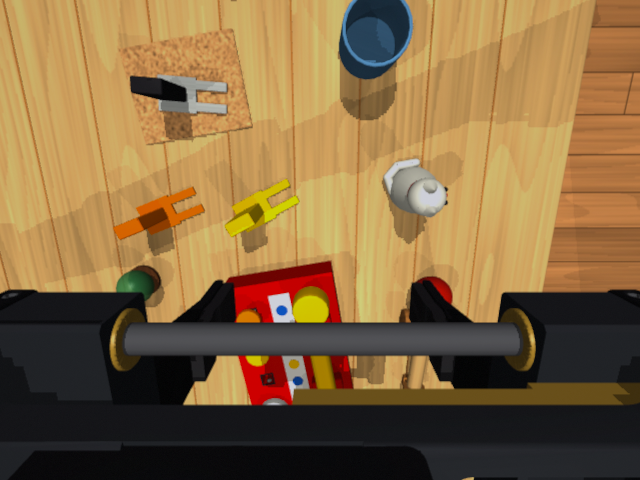

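Wrist shot: the black and steel puller is on the cork at (180,95). The orange (160,215) and yellow (262,208) look-alikes are off the mat, the phone is at the bottom, and the paperweight is at (135,283). I'll turn the tool so the jaws open along y and move closer for an enlarged look.

```bash
python3 -m jog '[[-30,20,0,-0.18],[-60,40,-10,-0.36],[-100,60,-20,-0.54],[-140,80,-30,-0.72],[-170,100,-40,-0.9],[-200,120,-60,-1.08],[-225,140,-70,-1.26],[-230,140,-80,-1.44]]'; python3 -m jog '[[0,0,0,-0.13],[0,0,0,-0.13],[0,0,0,-0.13],[0,0,0,-0.13],[0,0,0,-0.13],[0,0,0,-0.13],[0,0,0,-0.13],[0,0,0,-0.13]]'; python3 - <<'E'
from h import *
d=snap("wrist","w2")
E
```

```text
time: 2.2
position: [0.4184, 0.3405, 0.2723]
tool_rot: [-3.135, -0.199, 0.001]
ft_force: [0.4, -0.2, 0.2]
grip_width: 1.0
time: 3.2
position: [0.42, 0.34, 0.2726]
tool_rot: [3.142, 0.002, -0.0]
ft_force: [0.6, 0.2, 0.3]
grip_width: 1.001
```

View pics/w2.png

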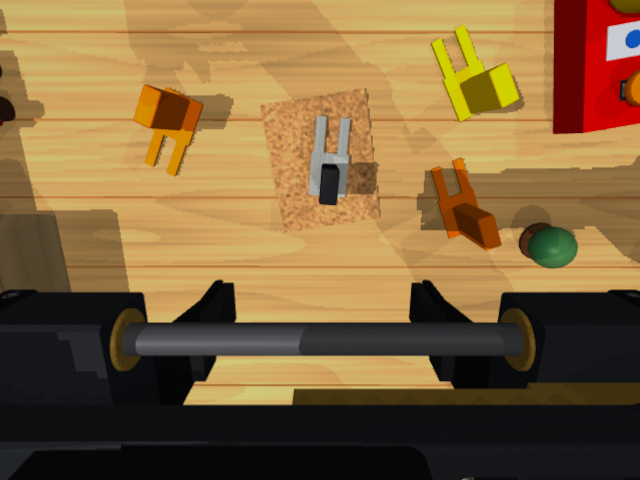

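The wrist shot shows the puller in the middle: handle at (329,183), tines up to (320,116) and (345,118). I'll take an enlarged crop to confirm it and measure its pose.

```bash
python3 - <<'E'
from h import *
d=load("w2"); im=d["image"]; hsv=cv2.cvtColor(im,cv2.COLOR_RGB2HSV)
x0,x1,y0,y1=255,390,80,240
m=np.zeros(im.shape[:2],np.uint8); sub=hsv[y0:y1,x0:x1]
m[y0:y1,x0:x1]=((sub[...,1]<60)&(sub[...,2]>60)).astype(np.uint8)*255
m=cv2.morphologyEx(m,cv2.MORPH_OPEN,np.ones((2,2)))
cs=cv2.findContours(m,cv2.RETR_EXTERNAL,cv2.CHAIN_APPROX_NONE)[0]; c=max(cs,key=cv2.contourArea)[:,0]
P=np.array([onz(d,u,v,.007)[:2] for u,v in c])
r=cv2.minAreaRect((P*1000).astype(np.float32)); print("plate",r, cv2.contourArea(c))
b=np.zeros_like(m); b[y0:y1,x0:x1]=((sub[...,2]<45)).astype(np.uint8)*255
cs=cv2.findContours(b,cv2.RETR_EXTERNAL,cv2.CHAIN_APPROX_NONE)[0]
for q in cs:
    if cv2.contourArea(q)>60: print("dark",cv2.boundingRect(q),cv2.contourArea(q))
crop=cv2.resize(im[y0:y1,x0:x1],None,fx=3.5,fy=3.5,interpolation=cv2.INTER_CUBIC)
cv2.imwrite("pics/w2c.png",crop[...,::-1])
for u,v in[(262,103),(365,89),(380,217),(287,231)]: print(onz(d,u,v,.003).round(4))
E
```

```text
plate ((476.57659912109375, 329.02642822265625), (43.730777740478516, 89.5163345336914), 85.36945343017578) 1544.0
dark (319, 164, 20, 41) 617.5
[0.5371 0.4071 0.003 ]
[0.5518 0.2911 0.003 ]
[0.4058 0.2675 0.003 ]
[0.3879 0.3828 0.003 ]
```

View pics/w2c.png

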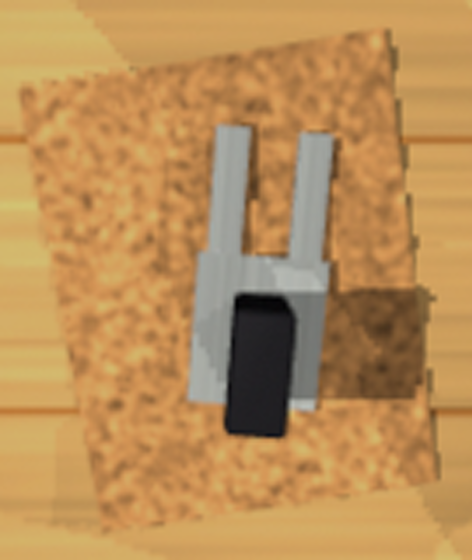

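The crop confirms it: black handle on a two-tine steel plate, on the cork. The plate fits at 43.7 × 89.5 mm (44 × 90 expected), centre (0.4766, 0.3290), yaw -0.08. The mat centre is about (0.471, 0.337). Now I'll grasp it.

```bash
python3 -m jog '[[16,-5,-30,-0.04],[32,-9,-70,-0.08],[32,-9,-120,-0.08],[32,-9,-160,-0.08],[32,-9,-190,-0.08],[32,-9,-210,-0.08],[32,-9,-225,-0.08],[32,-9,-230,-0.08]]'; python3 -m jog '[[0,0,0,0],[0,0,0,0],[0,0,0,0],[0,0,0,0],[0,0,0,0],[0,0,0,0],[0,0,0,0],[0,0,0,0]]' -1 60;  python3 -m jog '[[0,0,10,0],[0,0,30,0],[0,0,60,0],[0,0,90,0],[0,0,110,0],[0,0,127,0],[0,0,127,0],[0,0,127,0]]'; python3 - <<'E'
from h import *
snap("wrist","w3")
E
```

```text
time: 4.25
position: [0.4517, 0.3307, 0.0418]
tool_rot: [3.138, -0.124, -0.001]
ft_force: [0.4, -0.5, 1.2]
grip_width: 0.996
time: 5.25
position: [0.452, 0.3313, 0.0426]
tool_rot: [-3.139, 0.124, -0.0]
ft_force: [0.1, -0.4, -1.1]
grip_width: 0.201
time: 6.25
position: [0.4516, 0.3306, 0.1687]
tool_rot: [3.138, -0.124, -0.002]
ft_force: [-0.1, -0.7, -1.0]
grip_width: 0.202
```

View pics/w3.png

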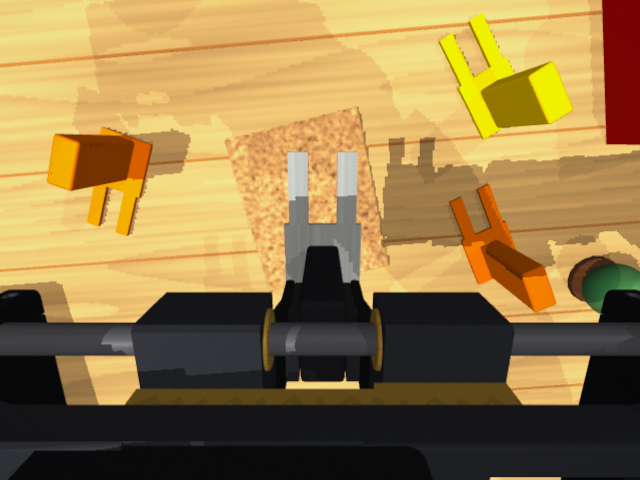

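The puller is held square: width 0.201 is 17.5 mm, and the tines are at (298,175) and (347,175). I'll raise it and go over to look at the phone.

```bash
python3 -m jog '[[0,-10,50,0.03],[0,-40,90,0.06],[0,-90,100,0.09],[0,-140,110,0.12],[-5,-190,110,0.15],[-10,-240,110,0.18],[-15,-290,110,0.21],[-20,-330,110,0.24]]'; python3 -m jog '[[0,0,0,0],[0,0,0,0],[0,0,0,0],[0,0,0,0],[0,0,0,0],[0,0,0,0],[0,0,0,0],[0,0,0,0]]'; python3 - <<'E'
from h import *
snap("wrist","w4")
d=load("w3")
for z in (.133,):
    for u,v in [(298,152),(347.5,152),(298,190),(347.5,190),(322,247)]: print(onz(d,u,v,z).round(4))
E
```

```text
time: 7.3
position: [0.4312, -0.0013, 0.2787]
tool_rot: [3.131, 0.251, -0.002]
ft_force: [0.3, -0.3, -1.3]
grip_width: 0.204
time: 8.3
position: [0.432, 0.001, 0.2796]
tool_rot: [3.131, 0.252, -0.0]
ft_force: [0.6, -0.4, -0.3]
grip_width: 0.2
[0.5225 0.3369 0.133 ]
[0.5204 0.3104 0.133 ]
[0.5023 0.3389 0.133 ]
[0.5001 0.3116 0.133 ]
[0.4684 0.3283 0.133 ]
```

View pics/w4.png

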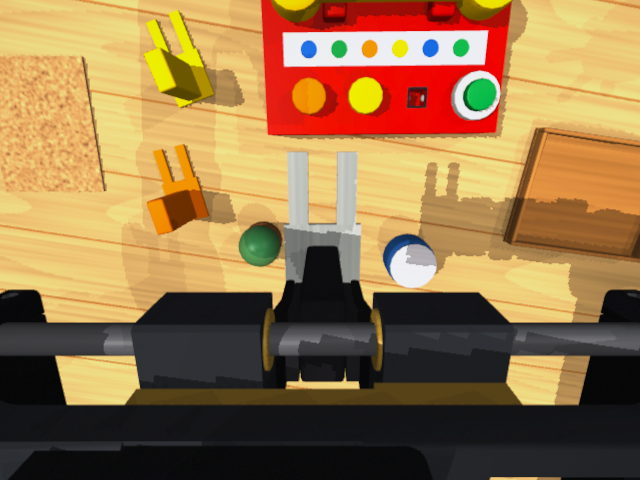

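The wrist shot shows the phone squarely: orange cap (309,96), yellow cap (366,96), the -35 socket empty at (417,97), bell (481,95), tray at the right (580,195). So two caps are present. The held fork tips are at row 152. Now I'll measure them.

```bash
python3 - <<'E'
from h import *
d=load("w4"); im=d["image"]; hsv=cv2.cvtColor(im,cv2.COLOR_RGB2HSV)
def blob(lo,hi,box):
    m=cv2.inRange(hsv,lo,hi); k=np.zeros_like(m); x0,y0,x1,y1=box; k[y0:y1,x0:x1]=m[y0:y1,x0:x1]
    k=cv2.morphologyEx(k,cv2.MORPH_OPEN,np.ones((3,3)))
    c=max(cv2.findContours(k,cv2.RETR_EXTERNAL,cv2.CHAIN_APPROX_NONE)[0],key=cv2.contourArea)
    (u,v),r=cv2.minEnclosingCircle(c); return u,v,r,cv2.boundingRect(c),c
S=get_state(); yaw=2*np.arctan2(.2515,3.131); print("yaw",yaw, S["position"])
R2=np.array([[np.cos(yaw),np.sin(yaw)],[-np.sin(yaw),np.cos(yaw)]])
out={}
for n,lo,hi,z,dm in [("orange",(8,150,90),(18,255,255),.072,34),("yellow",(23,150,90),(35,255,255),.072,34),("bell",(45,120,60),(80,255,255),.072,30)]:
    box=dict(orange=(285,70,335,120),yellow=(342,70,392,120),bell=(455,70,505,120))[n]
    u,v,r,bb,_=blob(lo,hi,box); P=onz(d,u,v,z); Q=onz(d,u+r,v,z)
    # head visible: top face plus a bit of side
    out[n]=P; print(n,(u,v,r),bb,P.round(4),"diam",2000*abs(np.linalg.norm(Q-P)), "tool frame",(R2@(P-S["position"])[:2]).round(4))
v=out["orange"]-out["bell"]; print("yaw phone",np.arctan2(-v[0],v[1]),np.linalg.norm(v)); v=out["orange"]-out["yellow"]; print(np.arctan2(-v[0],v[1]),np.linalg.norm(v))
# red front edge
m=((hsv[...,0]<6)|(hsv[...,0]>174))&(hsv[...,1]>150)&(hsv[...,2]>60)
pts=[]
for u in range(285,485,5):
    col=np.where(m[60:150,u])[0]
    if len(col): pts.append(onz(d,u,60+col.max()+.5,0.0)[:2])
pts=np.array(pts,np.float32); vx=cv2.fitLine(pts,cv2.DIST_HUBER,0,.01,.01).ravel(); print("front edge",vx, np.arctan2(-vx[0]*np.sign(vx[1]),abs(vx[1])))
zp=S["position"][2]-.0396+.004
for u,v in [(298,152),(347.5,152),(322.7,190)]: print("fork",(R2@(onz(d,u,v,zp)-S["position"])[:2]).round(4))
E
```

```text
yaw 0.16030736026677544 [0.43200607 0.00093081 0.27961074]
orange (307.9075927734375, 95.8459701538086, 18.609678268432617) (293, 78, 33, 37) [0.5459 0.0323 0.072 ] diam 35.87692686322542 tool frame [0.1175 0.0128]
yellow (364.6208190917969, 95.01677703857422, 18.17328643798828) (349, 77, 34, 37) [ 0.5554 -0.0215  0.072 ] diam 35.0188589192229 tool frame [ 0.1183 -0.0418]
bell (479.5, 94.5, 17.33503532409668) (464, 79, 32, 32) [ 0.5736 -0.1306  0.072 ] diam 33.399387773104735 tool frame [ 0.1188 -0.1525]
yaw phone 0.16803320460321758 0.16528740058179592
0.17432829547939435 0.05465044714570661
front edge [ 0.17040956 -0.9853733   0.5295422  -0.07462841] 0.1712453
fork [0.07   0.0121]
fork [ 0.0701 -0.0145]
fork [ 0.0497 -0.0012]
```

The measurements agree: orange to yellow 54.7 mm (55 expected), orange to bell 165 mm (167 expected), phone yaw 0.17 from three sources. I'll descend in front of the orange cap.

```bash
python3 -m jog '[[6,6,-30,0.01],[14,12,-70,0.01],[18,16,-110,0.01],[18,16,-145,0.01],[18,16,-170,0.01],[18,16,-182,0.01],[18,16,-185.5,0.01],[18,16,-185.5,0.01]]'; python3 -m jog '[[0,0,0,0],[0,0,0,0],[0,0,0,0],[0,0,0,0],[0,0,0,0],[0,0,0,0],[0,0,0,0],[0,0,0,0]]'; python3 - <<'E'
from h import *
print(get_state()["position"]); snap("wrist","w5")
E
```

```text
time: 9.35
position: [0.4507, 0.017, 0.0948]
tool_rot: [3.13, 0.268, 0.002]
ft_force: [0.1, -0.2, 0.4]
grip_width: 0.201
time: 10.35
position: [0.45, 0.017, 0.0941]
tool_rot: [3.13, 0.268, -0.0]
ft_force: [0.7, 0.7, -0.7]
grip_width: 0.203
[0.45003344 0.0169767  0.09407856]
```

View pics/w5.png

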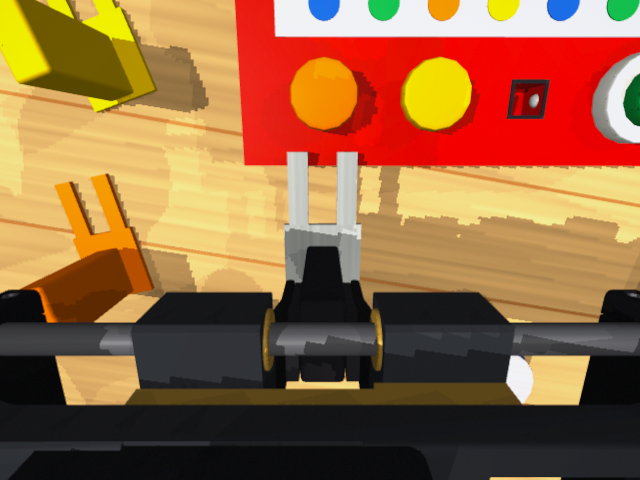

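The orange head at (324,93) lines up with the fork midline (column 323). I'll slide in 50 mm along the phone's x, then pull.

```bash
python3 -m jog '[[6,1,0,0],[14,2.4,0,0],[22,3.8,0,0],[30,5.1,0,0],[38,6.5,0,0],[44,7.5,0,0],[49.3,8.5,0,0],[49.3,8.5,0,0]]'; python3 -m jog '[[0,0,1,0],[0,0,3,0],[0,0,5,0],[0,0,7,0],[0,0,9,0],[0,0,12,0],[0,0,15,0],[0,0,18,0]]'; python3 -m jog '[[0,0,6,0],[0,0,12,0],[0,0,18,0],[0,0,26,0],[0,0,36,0],[0,0,46,0],[0,0,56,0],[0,0,56,0]]';python3 - <<'E'
from h import *
print(get_state()["position"]); snap("wrist","w6")
E
```

```text
time: 11.4
position: [0.4996, 0.0256, 0.0941]
tool_rot: [3.13, 0.268, -0.0]
ft_force: [-0.8, -0.3, -0.4]
grip_width: 0.204
time: 12.4
position: [0.5003, 0.0256, 0.1131]
tool_rot: [-3.13, -0.268, -0.004]
ft_force: [-0.4, 0.6, -0.8]
grip_width: 0.204
time: 13.4
position: [0.5, 0.0256, 0.1692]
tool_rot: [-3.13, -0.268, -0.003]
ft_force: [-0.4, -0.0, -0.5]
grip_width: 0.202
[0.50002784 0.02556379 0.16918436]
```

View pics/w6.png

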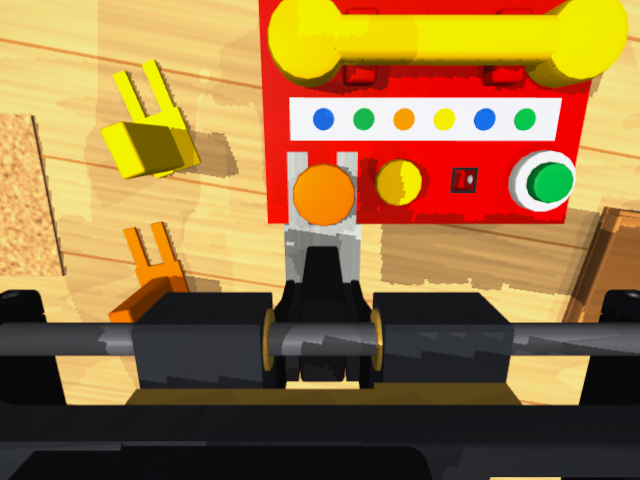

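The orange cap sits on the fork at (324,195), its socket is covered, and the fork hasn't slipped. Next I'll carry it high to the tray and look there.

```bash
python3 -m jog '[[-3,-3,20,0],[-8,-10,45,0],[-16,-25,70,0],[-25,-45,90,0],[-35,-70,100,0],[-45,-95,105,0],[-55,-120,105,0],[-65,-145,105,0]]'; python3 -m jog '[[0,-25,0,-0.02],[-4,-55,0,-0.04],[-8,-90,0,-0.08],[-12,-125,0,-0.11],[-15,-155,0,-0.14],[-18,-175,0,-0.17],[-20,-187,0,-0.17],[-20,-190,0,-0.17]]'; python3 - <<'E'
from h import *
print(get_state()["position"]); snap("wrist","w7")
E
```

```text
time: 14.45
position: [0.4337, -0.1203, 0.2727]
tool_rot: [-3.13, -0.268, 0.001]
ft_force: [0.4, 0.6, -1.0]
grip_width: 0.205
time: 15.45
position: [0.4143, -0.3097, 0.2729]
tool_rot: [-3.141, -0.001, 0.001]
ft_force: [0.6, 0.2, -1.9]
grip_width: 0.205
[ 0.41430167 -0.30973521  0.27289003]
```

View pics/w7.png

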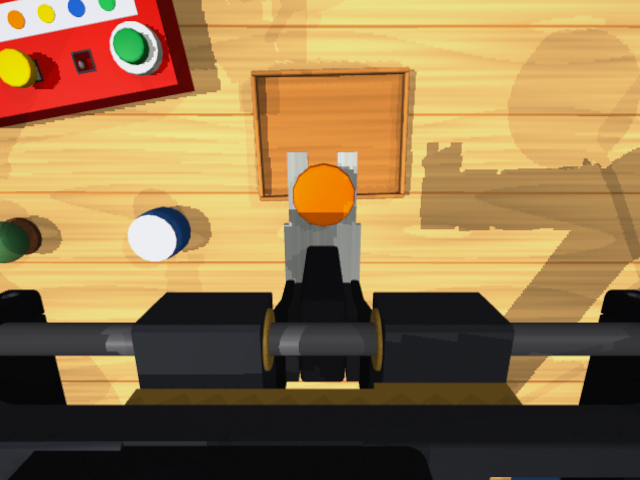

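The tray is clear and level, with rim corners at about (252,71), (410,68), (405,196) and (261,200). The cap is still on the fork at (323,194).

```bash
python3 - <<'E'
from h import *
d=load("w7")
P=np.array([onz(d,u,v,.02) for u,v in[(252,71),(410,68),(405,196),(261,200)]]); print(P.round(4),P.mean(0))
print([np.linalg.norm(P[i]-P[(i+1)%4]).round(4) for i in range(4)])
E
```

```text
[[ 0.5615 -0.2361  0.02  ]
 [ 0.5645 -0.4038  0.02  ]
 [ 0.4284 -0.4074  0.02  ]
 [ 0.4236 -0.2391  0.02  ]] [ 0.49449038 -0.32160457  0.02      ]
[np.float64(0.1678), np.float64(0.1361), np.float64(0.1683), np.float64(0.1379)]
```

Tray centre (0.495, -0.322), yaw about 0.02, sides 168 × 137 mm (170 × 140 expected). I'll set the orange cap down on the -y half and draw the fork back.

```bash
python3 -m jog '[[10,-12,-15,0],[22,-28,-50,0],[34,-44,-90,0],[44,-54,-130,0],[44,-54,-155,0],[44,-54,-175,0],[44,-54,-185,0],[44,-54,-190,0]]'; python3 -m jog '[[0,0,-3,0],[0,0,-6,0],[0,0,-9,0],[0,0,-12,0],[0,0,-14,0],[0,0,-14,0],[0,0,-14,0],[0,0,-14,0]]';  python3 -m jog '[[-5,0,0,0],[-12,0,0,0],[-20,0,0,0],[-29,0,0,0],[-38,0,0,0],[-48,0,0,0],[-58,0,0,0],[-66,0,0,0]]'; python3 -m jog '[[0,0,10,0],[0,0,30,0],[0,0,60,0],[10,0,90,0],[20,20,120,0],[30,40,150,0],[30,54,190,0],[30,54,204,0]]'; python3 - <<'E'
from h import *
print(get_state()["position"]); snap("wrist","w8")
E
```

```text
time: 16.5
position: [0.4587, -0.3633, 0.0832]
tool_rot: [3.142, 0.002, 0.001]
ft_force: [0.6, -0.3, -1.9]
grip_width: 0.201
time: 17.5
position: [0.4584, -0.3636, 0.0692]
tool_rot: [3.141, 0.001, 0.0]
ft_force: [-0.2, 0.4, -0.5]
grip_width: 0.204
time: 18.5
position: [0.3915, -0.3636, 0.0691]
tool_rot: [3.142, 0.001, 0.0]
ft_force: [0.2, 0.6, -0.7]
grip_width: 0.202
time: 19.5
position: [0.424, -0.3092, 0.2762]
tool_rot: [3.14, 0.005, 0.008]
ft_force: [0.4, -0.8, -1.7]
grip_width: 0.202
[ 0.42403445 -0.30920361  0.27621637]
```

View pics/w8.png

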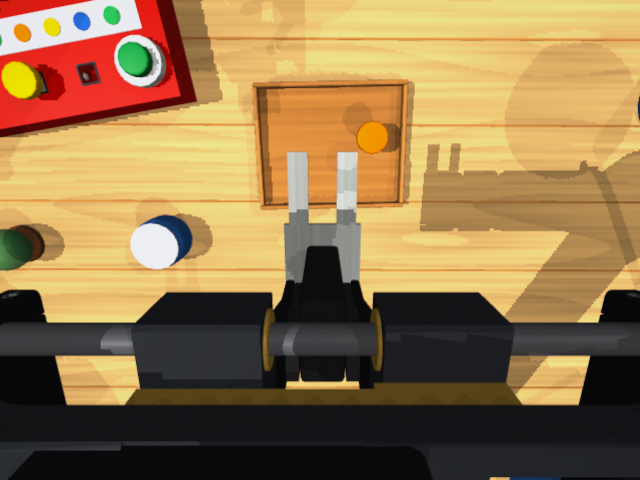

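The orange cap stands in the tray at (372,137) and the tray hasn't moved. Back for the yellow one.

```bash
python3 -m jog '[[2,30,0,0.03],[4,80,0,0.06],[6,130,0,0.09],[8,180,0,0.12],[10,220,0,0.15],[14,250,0,0.17],[15,268,0,0.17],[15,268,0,0.17]]'; python3 -m jog '[[0,0,0,0],[0,0,0,0],[0,0,0,0],[0,0,0,0],[0,0,0,0],[0,0,0,0],[0,0,0,0],[0,0,0,0]]'; python3 - <<'E'
from h import *
s=get_state(); print(s["position"]); p=s["position"]; d=snap("wrist","w9")
yaw=2*np.arctan2(s["tool_rot"][1],s["tool_rot"][0])%(2*np.pi); print(yaw)
hsv=cv2.cvtColor(d["image"],cv2.COLOR_RGB2HSV); m=cv2.inRange(hsv,(23,150,90),(35,255,255))
u0,v0=proj(d,[.5552,-.0219,.072]).astype(int); print(u0,v0)
k=np.zeros_like(m);k[v0-25:v0+25,u0-25:u0+25]=m[v0-25:v0+25,u0-25:u0+25]
k=cv2.morphologyEx(k,cv2.MORPH_OPEN,np.ones((3,3)))
c=max(cv2.findContours(k,cv2.RETR_EXTERNAL,cv2.CHAIN_APPROX_NONE)[0],key=cv2.contourArea);(u,v),r=cv2.minEnclosingCircle(c)
P=onz(d,u,v,.072); print(u,v,r,P)
f=np.array([np.cos(yaw)*.047+np.sin(yaw)*.0012,np.sin(yaw)*.047-np.cos(yaw)*.0012]); t=P[:2]-f; print("capture TCP",t,"pre",t-.05*np.array([np.cos(.17),np.sin(.17)]),"delta pre mm",1000*(t-.05*np.array([np.cos(.17),np.sin(.17)])-p[:2]),"dz",1000*(.094-p[2]))
E
```

```text
time: 20.55
position: [0.437, -0.0411, 0.2719]
tool_rot: [3.13, 0.271, -0.003]
ft_force: [0.0, -0.5, -0.3]
grip_width: 0.204
time: 21.55
position: [0.4373, -0.0415, 0.2731]
tool_rot: [3.13, 0.268, 0.0]
ft_force: [-0.2, -0.1, -1.2]
grip_width: 0.2
[ 0.43733691 -0.04148092  0.27309605]
0.17090946537385385
321 92
322.0 92.5 18.52710723876953 [ 0.55541638 -0.02194904  0.072     ]
capture TCP [ 0.50889705 -0.02876022] pre [ 0.45961782 -0.03721933] delta pre mm [22.28090532  4.26158422] dz -179.09605105838114
```

The new fix (0.5554, -0.0219) matches the earlier one. Descend, insert, pull.

```bash
python3 -m jog '[[8,2,-30,0],[16,3,-70,0],[22,4.5,-110,0],[22,4.5,-140,0],[22,4.5,-162,0],[22,4.5,-174,0],[22,4.5,-179,0],[22,4.5,-179,0]]'; python3 -m jog '[[0,0,0,0],[0,0,0,0],[6,1,0,0],[14,2.4,0,0],[22,3.8,0,0],[30,5.1,0,0],[38,6.5,0,0],[42,7.2,0,0]]';python3 -m jog '[[4,0.7,0,0],[7.3,1.3,0,0],[7.3,1.3,0,0],[7.3,1.3,1,0],[7.3,1.3,3,0],[7.3,1.3,5,0],[7.3,1.3,7,0],[7.3,1.3,10,0]]';  python3 -m jog '[[0,0,4,0],[0,0,9,0],[0,0,15,0],[0,0,22,0],[0,0,32,0],[0,0,44,0],[0,0,56,0],[0,0,64,0]]';python3 - <<'E'
from h import *
print(get_state()["position"]); snap("wrist","w10")
E
```

```text
time: 22.6
position: [0.4597, -0.037, 0.0945]
tool_rot: [3.13, 0.268, 0.001]
ft_force: [-0.6, 0.7, -1.0]
grip_width: 0.203
time: 23.6
position: [0.5019, -0.0297, 0.094]
tool_rot: [3.13, 0.268, -0.0]
ft_force: [0.1, -0.1, -0.7]
grip_width: 0.204
time: 24.6
position: [0.5076, -0.0286, 0.1033]
tool_rot: [3.13, 0.268, -0.004]
ft_force: [-0.2, 0.4, -4.5]
grip_width: 0.204
time: 25.6
position: [0.509, -0.0285, 0.1692]
tool_rot: [3.13, 0.268, 0.002]
ft_force: [-0.3, -1.2, -1.0]
grip_width: 0.204
[ 0.50902273 -0.02851585  0.16924934]
```

View pics/w10.png

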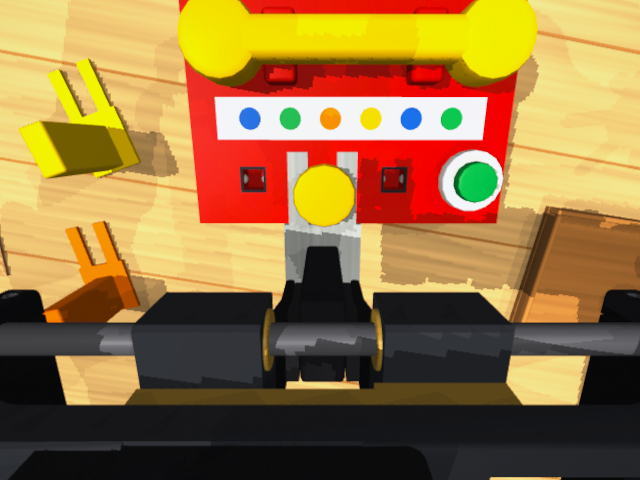

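The yellow cap is on the fork at (324,195), and the sockets on either side are both empty. On to the tray.

```bash
python3 -m jog '[[-3,-3,20,0],[-8,-10,45,0],[-16,-25,70,0],[-25,-45,90,0],[-35,-70,104,0],[-45,-95,104,0],[-55,-120,104,0],[-65,-140,104,0]]'; python3 -m jog '[[-5,-25,0,-0.02],[-10,-50,0,-0.05],[-16,-80,0,-0.09],[-22,-105,0,-0.12],[-27,-125,0,-0.15],[-30,-135,0,-0.17],[-30,-141,0,-0.17],[-30,-141,0,-0.17]]'; python3 - <<'E'
from h import *
print(get_state()["position"]); snap("wrist","w11")
E
```

```text
time: 26.65
position: [0.443, -0.1696, 0.272]
tool_rot: [3.13, 0.267, -0.0]
ft_force: [0.7, 0.5, -1.3]
grip_width: 0.199
time: 27.65
position: [0.4139, -0.3092, 0.272]
tool_rot: [-3.141, -0.002, 0.0]
ft_force: [0.0, 0.0, -2.2]
grip_width: 0.202
[ 0.41392665 -0.30919753  0.27199519]
```

View pics/w11.png

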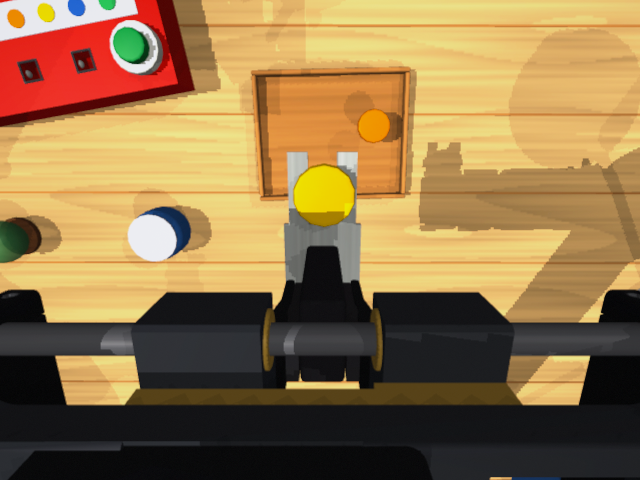

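The tray is where it was, the orange cap is standing at (374,126), and all the visible sockets are empty. I'll set the yellow one down on the +y half.

```bash
python3 -m jog '[[10,8,-15,0],[22,16,-50,0],[34,24,-90,0],[44,31,-130,0],[44,31,-155,0],[44,31,-175,0],[44,31,-185,0],[44,31,-189,0]]'; python3 -m jog '[[0,0,-3,0],[0,0,-6,0],[0,0,-9,0],[0,0,-12,0],[0,0,-14,0],[0,0,-14,0],[0,0,-14,0],[0,0,-14,0]]';  python3 -m jog '[[-5,0,0,0],[-12,0,0,0],[-20,0,0,0],[-29,0,0,0],[-38,0,0,0],[-48,0,0,0],[-58,0,0,0],[-66,0,0,0]]'; python3 -m jog '[[0,0,10,0],[0,0,30,0],[0,0,60,0],[10,0,90,0],[20,0,120,0],[30,0,150,0],[30,0,190,0],[30,0,204,0]]'; python3 - <<'E'
from h import *
print(get_state()["position"]); a=snap("wrist")["image"]; b=snap("side","side1")["image"]
cv2.imwrite("pics/tr.png",np.hstack([cv2.resize(a,(400,300)),cv2.resize(b,(400,300))])[...,::-1])
E
```

```text
time: 28.7
position: [0.4577, -0.2776, 0.0823]
tool_rot: [-3.141, -0.003, 0.001]
ft_force: [-0.1, -0.4, -1.5]
grip_width: 0.202
time: 29.7
position: [0.4577, -0.2786, 0.0692]
tool_rot: [3.141, 0.001, 0.0]
ft_force: [-0.1, -0.4, -0.6]
grip_width: 0.201
time: 30.7
position: [0.3908, -0.2785, 0.0691]
tool_rot: [-3.142, -0.001, 0.0]
ft_force: [-0.2, -0.2, -0.9]
grip_width: 0.201
time: 31.7
position: [0.4229, -0.2792, 0.2761]
tool_rot: [3.14, 0.002, 0.007]
ft_force: [0.4, 0.2, -1.4]
grip_width: 0.202
[ 0.42294136 -0.27918505  0.27610257]
```

View pics/tr.png

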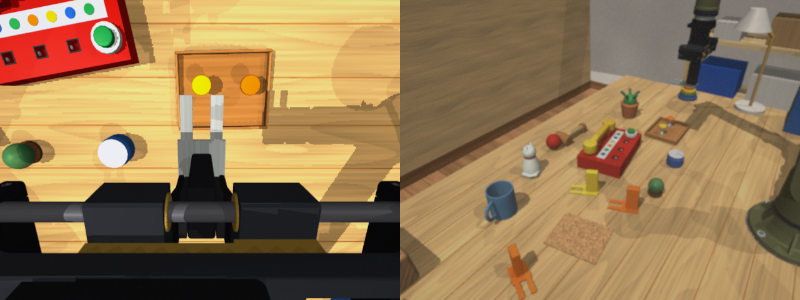

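Both caps stand in the tray at (201,85) and (250,85) of the left half, and all three sockets are empty. Now I'll return the puller to the mat at its original pose.

```bash
python3 -m jog '[[4,30,0,0],[8,80,0,0],[12,130,0,0],[16,180,0,-0.02],[20,230,0,-0.04],[24,280,0,-0.05],[26,330,0,-0.06],[29,380,0,-0.08]]'; python3 -m jog '[[0,45,0,0],[0,90,0,0],[0,135,0,0],[0,175,0,0],[0,205,0,0],[0,223,0,0],[0,230,0,0],[0,230,0,0]]'; python3 -m jog '[[0,0,-30,0],[0,0,-75,0],[0,0,-120,0],[0,0,-150,0],[0,0,-180,0],[0,0,-200,0],[0,0,-213,0],[0,0,-220,0]]'; python3 - <<'E'
from h import *
s=get_state(); print(s["position"],s["tool_rot"])
E
```

```text
time: 32.8
position: [0.4496, 0.1027, 0.2713]
tool_rot: [3.138, -0.126, -0.004]
ft_force: [0.9, -0.1, -0.7]
grip_width: 0.203
time: 33.8
position: [0.4507, 0.3307, 0.2726]
tool_rot: [3.138, -0.125, -0.001]
ft_force: [-0.3, -0.0, -1.0]
grip_width: 0.202
time: 34.8
position: [0.451, 0.3306, 0.0528]
tool_rot: [3.139, -0.126, 0.0]
ft_force: [0.9, 0.3, -1.0]
grip_width: 0.203
[0.45097095 0.33062726 0.05279572] [ 3.13852442e+00 -1.26111478e-01  7.80320796e-05]
```

```bash
python3 -m jog '[[0,0,-3,0],[0,0,-6,0],[0,0,-8,0],[0,0,-9,0],[0,0,-10,0],[0,0,-10,0],[0,0,-10,0],[0,0,-10,0]]'; python3 -m jog '[[0,0,0,0],[0,0,0,0],[0,0,0,0],[0,0,0,0],[0,0,0,0],[0,0,0,0],[0,0,0,0],[0,0,0,0]]' 1; python3 -m jog '[[0,0,15,0],[0,0,40,0],[0,0,80,0],[0,0,125,0],[-10,0,170,0],[-20,0,205,0],[-30,0,228,0],[-30,0,230,0]]'; python3 - <<'E'
from h import *
d=snap("wrist","w12"); im=d["image"]; hsv=cv2.cvtColor(im,cv2.COLOR_RGB2HSV)
u,v=proj(d,[.4766,.329,.007]).astype(int); print(u,v)
m=np.zeros(im.shape[:2],np.uint8); sl=np.s_[v-60:v+60,u-60:u+60]; sub=hsv[sl]
m[sl]=((sub[...,1]<60)&(sub[...,2]>60))*255
m=cv2.morphologyEx(m,cv2.MORPH_OPEN,np.ones((2,2)))
c=max(cv2.findContours(m,cv2.RETR_EXTERNAL,cv2.CHAIN_APPROX_NONE)[0],key=cv2.contourArea)[:,0]
print(cv2.minAreaRect(np.array([onz(d,a,b,.007)[:2]*1000 for a,b in c],np.float32)))
E
```

```text
time: 35.8
position: [0.4506, 0.3315, 0.0432]
tool_rot: [-3.139, 0.124, -0.0]
ft_force: [-1.1, 0.0, -0.9]
grip_width: 0.203
time: 36.8
position: [0.4506, 0.3314, 0.0431]
tool_rot: [3.139, -0.124, -0.0]
ft_force: [-0.3, -0.2, 0.4]
grip_width: 0.974
time: 37.8
position: [0.4209, 0.3325, 0.2762]
tool_rot: [-3.136, 0.122, -0.006]
ft_force: [-0.4, 0.6, 0.5]
grip_width: 0.999
321 159
((475.3691101074219, 327.08282470703125), (43.56971740722656, 88.57148742675781), 85.55785369873047)
```

The puller stands at (0.475, 0.327), about 11 mm from the mat centre, and its size fit is right. Next I'll press the bell with closed fingers.

```bash
python3 -m jog '[[15,-30,0,0],[35,-85,0,0],[55,-145,0,0],[75,-205,0,0],[95,-265,0,0],[112,-320,0,0],[128,-370,0,0],[140,-410,0,0]]' -1 20; python3 -m jog '[[8,-30,-20,0],[12,-46,-55,0],[13,-52,-95,0],[13,-54,-130,0],[13,-54,-155,0],[13,-54,-170,0],[13,-54,-178,0],[13,-54,-178,0]]'; python3 - <<'E'
from h import *
s=get_state(); print(s["position"],s["tool_rot"]); p=s["position"]
d=snap("wrist","w13")
print("to bell mm",1000*(np.array([.574,-.1315,.072])-p))
E
```

```text
time: 38.85
position: [0.5604, -0.0817, 0.2715]
tool_rot: [3.138, -0.128, -0.004]
ft_force: [-0.8, 1.0, 0.4]
grip_width: 0.169
time: 39.85
position: [0.5736, -0.1326, 0.0949]
tool_rot: [3.139, -0.124, -0.001]
ft_force: [-0.3, 0.1, 1.0]
grip_width: 0.005
[ 0.57359487 -0.13256925  0.09491824] [ 3.13894935e+00 -1.24262883e-01 -6.44298979e-04]
to bell mm [  0.40512796   1.06924762 -22.91824038]
```

View pics/w13.png

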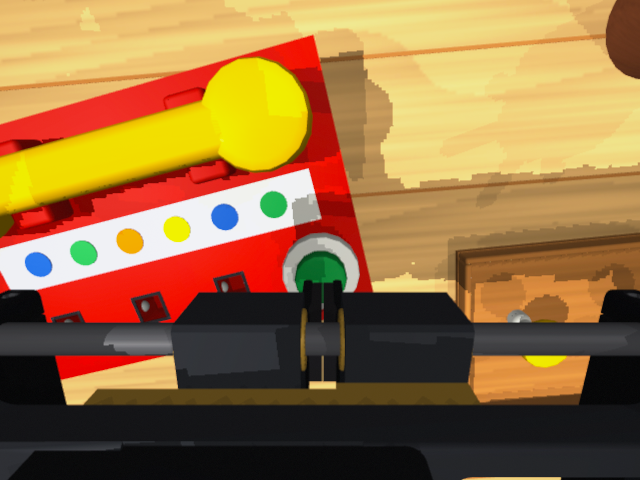

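The fingers are over the bell at (320,268). In the tray, the yellow cap seems to be lying down at (545,350), so I'll check the tray after pressing.

```bash
python3 -m jog '[[0,1,-8,0],[0,1,-15,0],[0,1,-20,0],[0,1,-24,0],[0,1,-27,0],[0,1,-29,0],[0,1,-30,0],[0,1,-30,0]]'
```

```text
time: 40.9
position: [0.5735, -0.1315, 0.0664]
tool_rot: [-3.139, 0.124, 0.001]
ft_force: [-4.4, 0.9, 9.4]
grip_width: 0.002
```

9.4 N, above the 4.5 N spring force, so it is at the stop (z 66.4 against 66 expected). I'll press a little more to be sure, then release and back off to inspect the tray.

```bash
python3 -m jog '[[0,0,-0.5,0],[0,0,-1,0],[0,0,-1,0],[0,0,-1,0],[0,0,-1,0],[0,0,-1,0],[0,0,-1,0],[0,0,-1,0]]'; python3 -m jog '[[0,0,3,0],[0,0,10,0],[0,0,20,0],[0,0,40,0],[0,0,70,0],[0,0,110,0],[0,0,150,0],[0,0,190,0]]';python3 -m jog '[[-20,-20,5,0],[-45,-45,10,0],[-70,-75,15,0],[-95,-105,15,0],[-120,-130,15,0],[-140,-145,15,0],[-150,-150,15,0],[-150,-150,15,0]]'; python3 - <<'E'
from h import *
print(get_state()["position"]); w=snap("wrist","w14"); a=w["image"]; s=snap("side","side2"); b=s["image"]; c=snap("scene","scene2")["image"]
r=lambda i,w,h:cv2.resize(i,(w,h),interpolation=cv2.INTER_CUBIC)
top=np.hstack([r(a,400,300),r(c,400,300)])
bot=np.hstack([r(b[180:290,290:480],400,232),r(b[200:470,120:430],400,232)])
cv2.imwrite("pics/fin.png",np.vstack([top,bot])[...,::-1])
E
```

```text
time: 41.9
position: [0.5735, -0.1315, 0.0663]
tool_rot: [-3.139, 0.125, 0.0]
ft_force: [-6.5, 2.1, 15.0]
grip_width: 0.006
time: 42.9
position: [0.5738, -0.1316, 0.2558]
tool_rot: [3.139, -0.124, 0.001]
ft_force: [0.3, 0.2, -0.2]
grip_width: 0.01
time: 43.9
position: [0.4235, -0.2812, 0.269]
tool_rot: [-3.139, 0.125, -0.0]
ft_force: [0.3, -0.6, 0.1]
grip_width: 0.005
[ 0.42345065 -0.28120633  0.26902412]
```

View pics/fin.png

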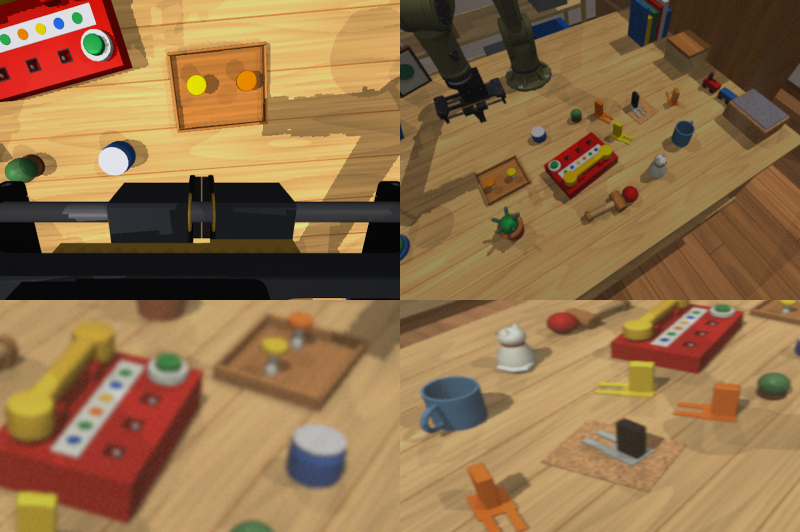

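The final composite shows both caps standing in the level tray, all three sockets empty, the bell up, the puller upright on the cork and everything else in place. What looked like a fallen yellow cap was just its stem seen from the side. Handing in.

```bash
python3 -c "
from bench import *
print(close_job())"
```

```text
the job is handed in; nothing more can be done
None
```

The job is done and handed in at about 44 s of robot time. I hooked out both caps that were on the phone, orange and yellow, with the fork puller and set them in the tray; blue was absent. I then put the puller back on its mat and pressed and released the bell.

**Last checks:**
- **Caps and tray:** both caps stand in the tray, the tray looks level, and all three sockets are empty.
- **Puller:** it stands upright with all of its plate on the mat. Its centre measured about 11 mm from the mat's centre.
- **Bell:** it reached a stop at z = 66.3 mm (66 mm expected) with 15 N on it, well over the 4.5 N it needs. It looks up again in the last picture. The joint itself can't be read, so full travel is inferred from height and force.
- **Other things:** nothing else on the shelf looks moved, and I saw no sign of the tray or puller being knocked aside.

**One disagreement:** in one wrist picture the yellow cap looked as if it had fallen over. The final side view showed it was standing, with its stem seen at an angle.

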